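# Hang a bench pocket on its sprung stud

## Task

Pick up the white pocket by its two tall sides and hang it on the stud of the upright panel: slip the keyhole in its back plate over the stud's head, press it back gently against the sprung washer, then pull it down until the slot is fully home on the stud. Let go so that it hangs there by itself, upright and facing the robot; use only light force, the stud bends easily and leave the other things on the bench alone.

Things in the scene. Friction and masses are not known exactly. Their poses are not given: they have to be found in the camera images.
- pocket: white plastic wall pocket, 0.1 to 0.17 kg, 60 mm wide (y), 44 deep (x), 124 high, standing upright; origin at the centre of its underside, z up, its low open front faces -x. Back plate 4 mm thick (x = 18 to 22 mm), full height; side cheeks 4 mm thick, full height; front wall only 45 mm high. The back plate has one keyhole on its middle line: wide opening below, slot above
- grip (a point): on the pocket at (-5, 0, 95) mm: the middle between the two flat cheeks, level with the keyhole; grip here across the cheeks (60 mm over their outsides, along the pocket's y) from above. Axes as the pocket's
- hole (a point): on the pocket at (20, 0, 86) mm: centre of the keyhole's wide opening, mid plate. Eight-sided, 19 mm across flats; it narrows upward through sloping shoulders into a slot 8 mm wide. Axes as the pocket's
- slot_end (a point): on the pocket at (20, 0, 104) mm, 18 mm above the wide opening: where the stud's axis lies when fully home; axes as the pocket's. The washer's spring yields from 3 N, 0.7 N more per mm, and stops hard after 5 mm (6.5 N): press slowly with 5 to 7 N, never over 16 N. Its friction (2 to 6 N) holds the pocket up until pulled down; home is a hard stop, to be loaded with less than 25 N
- panel: fixed upright grey panel 130 mm wide (y), 18 thick (x), 140 high, on two 12 mm high feet reaching 41 mm ahead of its face; origin under its middle at worktop height, front face at x = -9 mm, facing -x; z up. On its stud, behind the head, a sprung grey washer (36 mm diameter, 3 thick) slides: 2.5 mm are free before it, so the 4 mm plate must press it back 1.5 mm to pass behind the head
- stud_root (a point): where the stud's axis leaves the panel's front face, 120 mm above the worktop; axes as the panel's. The steel stud sticks out along -x: shank 5 mm diameter, domed head 14 mm diameter, 4.8 mm thick. How far it is screwed out is not measured and differs each time: the head's underside stands 12 to 32 mm off the face
- reagent_box: black carton 190 x 206 x 68 mm, a bystander; origin under its centre
- slide_box: grey hinged slide box 92 x 125 x 40 mm, a bystander; origin under its centre
- tub: small open white tub 90 x 72 x 50 mm, a bystander; origin under its centre
- needle_box: white and teal carton 140 x 99 x 60 mm behind the panel, a bystander; origin under its centre
Not all that is in view belongs to the job. What is shaped like the pocket but pink is not meant.

How it is judged (in metres and radians):
On the way:
1. the wide keyhole opening is over the stud (y of hole in the frame of stud_root between -0.005 and 0.005 m and z of hole in the frame of stud_root between -0.006 and 0.006 m and x of hole in the frame of stud_root above -0.037 m), for 0.05 s.
At the end, for the whole second after the job is handed in: The pocket hangs on the stud by itself at rest: the slot is home on the shank (slot end within about 3 mm of the stud's axis in height and sideways, the plate behind the head), within 0.2 rad of upright and 0.25 rad of square to the panel (y of slot_end in the frame of stud_root between -0.003 and 0.003 m and z of slot_end in the frame of stud_root between -0.003 and 0.0025 m and x of slot_end in the frame of stud_root between -0.036 and -0.004 m and angle between pocket's own z axis and vertical below 0.2 rad and angle between the x axis of pocket and the x axis of panel, either way round below 0.25 rad and linear speed of pocket below 0.02 m/s); the robot touches nothing.
It fails at once if the pocket is forced: over 16 N on stud, washer or panel while the slot is still more than 4 mm from home, or over 25 N at any time (contact force between pocket and panel above 25 N or (contact force between pocket and panel above 16 N and z of slot_end in the frame of stud_root above 0.004 m)).
It fails at once if another thing on the bench is moved more than 20 mm (distance of any of reagent_box, slide_box, tub, needle_box from where it was at the start of the episode above 0.02 m).
It also fails if it takes over 40 s, if anything falls off the work surface, if the arm or the gripper's body presses on something with over 40 N, if the wrist force passes 120 N, or if a joint passes its speed limit or range.

## Robot

A 6-joint arm with a two-finger parallel gripper is mounted at the origin on a cart in front of the work surface, level with it; the furniture and walls round the work are solid. World frame = base frame: x ahead of the robot, y to its left, z up, the work surface at z = 0. Lengths are in m, angles in degrees, forces in N, time in s.
With the tool pointing down it reaches from about 0.3 to 0.75 m from the base axis. Payload 8.5 kg.
Tool frame: the origin (TCP) lies midway between the tips of the shut fingers; the grasp point (between the pads) lies 19 mm behind it (env.tcp_to_grasp is the z of the grasp point in the tool frame, in m); z points along the fingers, y is the line along which they close (so a half turn about z gives the same grasp; the last joint's range is limited). The gripper opens to 85 mm and grips with 20 to 120 N. Pads are 22 mm wide; open, the fingers measure 114 mm over their backs; the gripper's body (76 mm by 85 mm) begins 54 mm behind the grasp point. The pads swing forward as they close: fully open they stand 13 mm farther back than shut.
Start: joints at [-79.143, 21.807, 74.336, -0, 83.858, -12.336], TCP at [0.217, -0.506, 0.231] pointing down, gripper open.
Joint ranges: [-178.18, 178.18], [-50.72, 133.34], [12.68, 142.11], [-81.47, 261.47], [9.98, 163.14], [-165.26, 165.26]. Speed limits (degrees/s): [136.94, 136.94, 180, 180, 180, 180].

## Interface

Orientations are given as a 3x3 rotation matrix whose columns are the frame's x, y, z axes.
In Python, from rig import env, imaging, job, models gives the robot as it stands. The module is installed in compiled form; this text tells all that it offers.
- The arm moves only by the tool jog_arm, never from a script. Its argument "plan" is text: rows parted by semicolons, each of 7 numbers parted by spaces: the turn, a rotation vector about the tool's x, y, z in degrees, then the shift along the tool's x, y, z in cm, then the closure in counts, from 0 (fully open) to 255 (shut). In form: rx ry rz x y z claw; .... A call has 1 to 10 rows; each row shifts and turns the commanded pose from where the row before left it, along the tool's axes as they then stand; what a row does not reach is not made up. A row lasts 1/12 s, in which the tool goes at most 41.7 mm and 7.16 degrees, less where a joint would pass 70% of its speed; a pose out of reach is approached as far as the arm can. A call with a gripper value outside its range is refused whole. The fingers move at their own pace and stop on an object; "grip_force" is the grip in N (left out, the last holds). Time passes only in rows, so rows that do not move let the fingers close. It gives the time, the measured TCP pose, the force, the opening and the grip force at its end, in the units of the state.
- env.observe(): the state, without advancing time (a new reading comes with each control period).
- imaging.get_image(name): name is "scene" or "top"; returns a dict with "pixels" (400x640x3 uint8, red, green, blue), "depth" (400x640 float32, m along the optical axis (not along the pixel's ray), 0 where there is no reading), "fov_y" (degrees; the focal length in pixels is half the picture's height over the tangent of half this angle, whatever the lens; pixels are square), "cx", "cy" (the principal point, pixels), "world_from_camera" (4x4, takes a point from camera to world coordinates). Camera axes: x right, y down, z forward; pixel columns grow to the right and rows downward; lengths in m; the calibration is good to about 2 mm. A picture is of the moment at which its call begins.
- job.close_job(): hands the job in; it is judged then, once.
Trained networks look in the newest picture that a camera, given by its name, has taken for a name from the list of things; names that differ only in an ending like _2 or _b are one class to them, and where a whole thing is asked for, a point or a joint stands for the part that bears it (a point fixed in the world has none). Each returns a list of dicts, best first, with "confidence" (0 to 1); they miss things now and then, are a little off and sometimes report something else, mostly with a low value. They report only what shows in the picture. A call takes as long as a camera call. They do not tell look-alikes from the thing itself.
- models.outline_of(camera, query): "region" (400x640 bool, what is visible of it) and "bbox" ([centre column, centre row, width, height] in pixels, round what is visible of it).
- models.tip_of(camera, query): "at" ([column, row] in pixels: a listed point, or the origin of a listed thing).
The state is a dict: "time_s": time; "q": joint angles; "qvel": joint speeds; "joint_efforts": joint torques, N m; "position": TCP position; "tool_rot": TCP orientation; "ft_force": force on the tool from outside, world axes, zero at the start; "wrist_torque": the same for the moment, N m; "grip_width": finger opening in m; "gripper_force": force on a finger pad.
Only numpy, scipy, OpenCV 4.12 (cv2) and the standard library are available. Lean on these libraries where they do the work, as an engineer would, in place of code of your own. Each camera call takes 0.05 s, during which the arm holds its last target. There are 200 camera calls.

## Working session

There is one attempt and no reset: what is moved stays moved. The work goes in short steps, Python scripts to look and compute and a tool call to move; the robot and the scene stay as the last step left them, time stands still between calls to the robot, and variables do not carry over. Pictures are saved under pics/ and viewed, at most 10 in all, crops included, and the job is handed in when it is done.

Besides the shell and the picture viewer there is one more tool, called in YAML: its name, and indented under it one key for each argument. jog_arm: Moves the arm, as the interface text tells. Its arguments: {"type":"object","properties":{"plan":{"type":"string"},"grip_force":{"type":"number"}},"required":["plan"]}

```bash
mkdir -p pics; cat > h.py <<'E'
import numpy as np, cv2
from rig import env, imaging, job, models
np.set_printoptions(precision=4,suppress=True)
def cloud(im):
    h,w=im["depth"].shape; f=h/2/np.tan(np.radians(im["fov_y"])/2)
    v,u=np.mgrid[:h,:w]; d=im["depth"]
    p=np.dstack([(u-im["cx"])/f*d,(v-im["cy"])/f*d,d])
    T=im["world_from_camera"]; P=p@T[:3,:3].T+T[:3,3]; P[d==0]=np.nan
    return P
def ray(im,at):
    f=200/np.tan(np.radians(im["fov_y"])/2); T=im["world_from_camera"]
    r=T[:3,:3]@np.array([(at[0]-im["cx"])/f,(at[1]-im["cy"])/f,1]); return T[:3,3],r/np.linalg.norm(r)
def tri(a,b):
    (p,r),(q,s)=a,b; A=np.c_[r,-s]; t=np.linalg.lstsq(A,q-p,rcond=None)[0]
    x,y=p+t[0]*r,q+t[1]*s; return (x+y)/2,np.linalg.norm(x-y)
E
cat > a.py <<'E'
from h import *
s=env.observe(); print(s["position"],s["tool_rot"],s["ft_force"],env.tcp_to_grasp,s["time_s"])
for c in ["scene","top"]:
    im=imaging.get_image(c); cv2.imwrite(f"pics/{c}0.png",im["pixels"][:,:,::-1]); P=cloud(im)
    print(c,im["world_from_camera"][:3],im["fov_y"],im["cx"],im["cy"])
    for n in ["pocket","panel","tub","slide_box","reagent_box","needle_box"]:
        for o in models.outline_of(c,n)[:2]:
            Q=P[o["region"]]; Q=Q[~np.isnan(Q[:,0])]
            print(n,round(o["confidence"],2),np.round(o["bbox"]),np.percentile(Q,[3,50,97],axis=0).round(3).tolist(), im["pixels"][o["region"]].mean(0).round())
    for n in ["pocket","grip","hole","slot_end","panel","stud_root"]:
        for o in models.tip_of(c,n)[:2]: print(n,round(o["confidence"],2),np.round(o["at"],1))
E
python3 a.py
```

```text
[ 0.2165 -0.5052  0.2307] [[ 0.9192  0.3938 -0.0003]
 [ 0.3938 -0.9192  0.0014]
 [ 0.0003 -0.0015 -1.    ]] [ 0.3874  0.4483 -0.4849] -0.0187 0.0
scene [[ 0.8574 -0.3398  0.3865  0.1363]
 [-0.5144 -0.5852  0.6268 -1.0016]
 [ 0.0132 -0.7363 -0.6765  0.7342]] 56.241292080575306 320.3535281364603 198.21943394737585
pocket 0.86 [287. 293.  38.  71.] [[0.281, -0.621, 0.003], [0.32, -0.59, 0.065], [0.347, -0.566, 0.124]] [159.  86. 103.]
pocket 0.6 [252. 198.  27.  51.] [[0.337, -0.326, 0.009], [0.361, -0.317, 0.087], [0.387, -0.261, 0.124]] [157. 153. 142.]
panel 0.81 [292. 171.  45.  69.] [[0.464, -0.299, 0.005], [0.497, -0.268, 0.063], [0.547, -0.181, 0.14]] [108. 111. 108.]
tub 0.85 [316. 219.  41.  38.] [[0.448, -0.449, 0.0], [0.495, -0.397, 0.029], [0.534, -0.371, 0.05]] [176. 176. 163.]
slide_box 0.79 [282. 247.  60.  53.] [[0.319, -0.506, 0.01], [0.36, -0.453, 0.039], [0.405, -0.388, 0.042]] [214. 213. 196.]
slide_box 0.39 [317. 217.  37.  37.] [[0.448, -0.449, 0.001], [0.495, -0.397, 0.03], [0.531, -0.373, 0.05]] [175. 175. 161.]
reagent_box 0.95 [370. 281. 123. 118.] [[0.397, -0.
[... 1071 characters left out ...]
[0.535, -0.374, 0.051]] [192. 189. 178.]
reagent_box 0.66 [415. 210.  92.  71.] [[0.406, -0.718, 0.042], [0.472, -0.606, 0.068], [0.552, -0.52, 0.071]] [47. 45. 43.]
needle_box 0.94 [253. 148.  43.  20.] [[0.616, -0.275, 0.009], [0.63, -0.218, 0.059], [0.657, -0.179, 0.063]] [179. 185. 174.]
needle_box 0.25 [276. 259.  34.  26.] [[0.344, -0.323, 0.0], [0.368, -0.288, 0.043], [0.394, -0.261, 0.125]] [155. 149. 140.]
pocket 0.65 [280.4 257.5]
pocket 0.63 [396.6 276.9]
grip 0.84 [278.4 265.9]
grip 0.8 [409.7 279. ]
hole 0.65 [397.6 284.8]
hole 0.56 [278.3 247.8]
slot_end 0.98 [395.1 287.8]
slot_end 0.88 [278.2 250.3]
panel 0.72 [256.3 202.3]
panel 0.55 [339.3 259.1]
stud_root 0.82 [247.2 198.5]
```

```bash
cat > b.py <<'E'
from h import *
out=[]
ims={c:imaging.get_image(c) for c in ["scene","top"]}
PC={}
for c,im in ims.items():
    P=cloud(im); PC[c]=P
    def sel(x0,x1,y0,y1,z0,z1):
        m=(P[...,0]>x0)&(P[...,0]<x1)&(P[...,1]>y0)&(P[...,1]<y1)&(P[...,2]>z0)&(P[...,2]<z1); return P[m]
    for nm,Q in [("pocket rim",sel(.32,.41,-.35,-.23,.117,.13)),("panel top",sel(.45,.59,-.32,-.14,.134,.147))]:
        if len(Q)<8: print(nm,len(Q)); continue
        r=cv2.minAreaRect(Q[:,:2].astype(np.float32)*1000); print(c,nm,len(Q),r,cv2.boxPoints(r).round(1).tolist(), np.median(Q[:,2]))
    for nm,Q in [("panel front",sel(.44,.56,-.32,-.16,.03,.12))]:
        print(nm,len(Q))
a=ims["scene"]["pixels"][130:240,210:350]; b=ims["top"]["pixels"][160:290,210:350]
cv2.imwrite("pics/crop_s.png",cv2.resize(a[:,:,::-1],None,fx=5.5,fy=5.4,interpolation=cv2.INTER_CUBIC))
cv2.imwrite("pics/crop_t.png",cv2.resize(b[:,:,::-1],None,fx=4.5,fy=4.5,interpolation=cv2.INTER_CUBIC))
for n,(s,t) in dict(grip=((247.2,190.3),(278.4,265.9)),hole=((263.4,190.1),(278.3,247.8)),slot_end=((258,186.2),(278.2,250.3)),stud=((288,153.4),(247.2,198.5))).items():
    print(n,*tri(ray(ims["scene"],s),ray(ims["top"],t)))
E
python3 b.py
```

```text
scene pocket rim 124 ((364.7761535644531, -292.04412841796875), (62.89803695678711, 42.92249298095703), 72.89646911621094) [[335.0, -315.79998779296875], [376.0, -328.3999938964844], [394.5, -268.29998779296875], [353.5, -255.6999969482422]] 0.12221590614515793
scene panel top 214 ((491.44940185546875, -235.40765380859375), (41.790035247802734, 129.41883850097656), 1.9632694721221924) [[468.29998779296875, -171.5], [472.79998779296875, -300.79998779296875], [514.5, -299.3999938964844], [510.1000061035156, -170.0]] 0.13944420645762873
panel front 710
top pocket rim 122 ((367.6790771484375, -291.1170654296875), (59.918128967285156, 43.02627944946289), 73.19525909423828) [[338.3999938964844, -313.6000061035156], [379.6000061035156, -326.0], [396.8999938964844, -268.70001220703125], [355.70001220703125, -256.20001220703125]] 0.1238144398560923
top panel top 476 ((494.4406433105469, -233.23245239257812), (41.20928192138672, 127.19158935546875), 3.3011882305145264) [[470.20001220703125, -170.89999389648438], [477.5, -297.8999938964844], [518.7000122070312, -295.5], [511.29998779296875, -168.60000610351562]] 0.13937603838233276
panel front 303
grip [ 0.3512 -0.2996  0.1044] 0.0007730305509161646
hole [ 0.3929 -0.2976  0.0851] 0.003164145456713161
slot_end [ 0.3841 -0.2976  0.1024] 0.005266030726982912
stud [ 0.5037 -0.2288  0.1199] 0.0009793328454927978
```

View pics/crop_s.png

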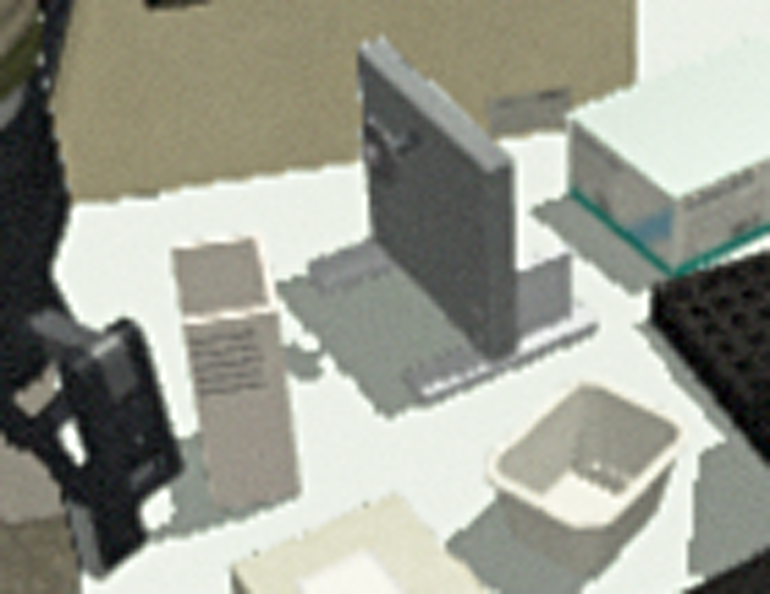

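View pics/crop_t.png

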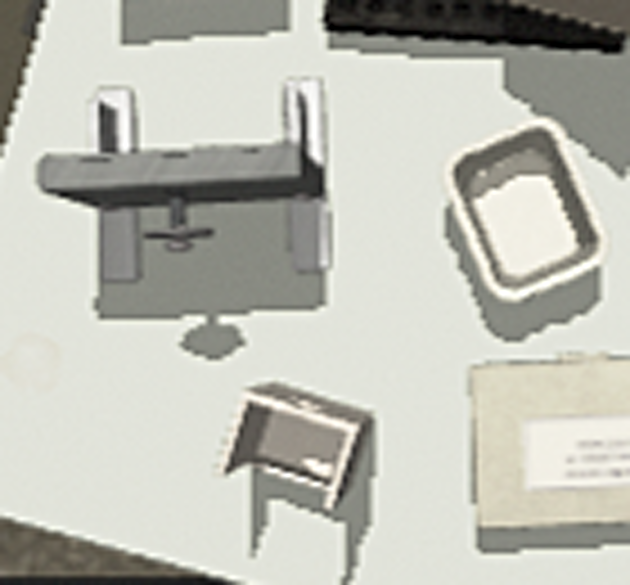

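View pics/scene0.png

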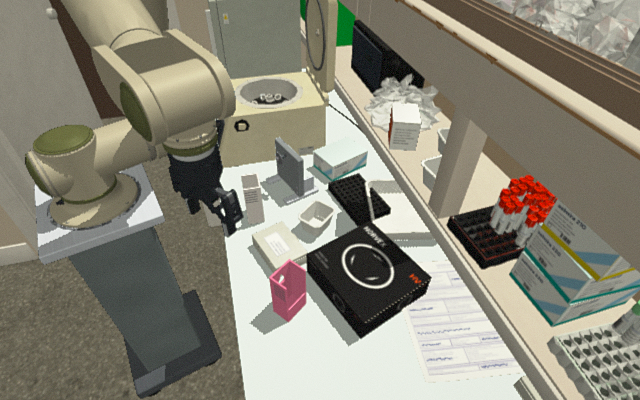

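The scene shows the white pocket at (252,198), with its low front towards the robot and yawed. The panel is at (292,171), its stud and washer showing at (288,153). The pink look-alike at (287,293) is not to be touched.

```bash
cat > c.py <<'E'
from h import *
for c in ["scene","top"]:
    P=cloud(imaging.get_image(c)).reshape(-1,3)
    f=lambda x0,x1,y0,y1,z0,z1:P[(P[:,0]>x0)&(P[:,0]<x1)&(P[:,1]>y0)&(P[:,1]<y1)&(P[:,2]>z0)&(P[:,2]<z1)]
    # panel front face plane: ransac over x = a+b y
    Q=f(.47,.53,-.31,-.16,.02,.135)
    best=None; rng=np.random.default_rng(0)
    for _ in range(500):
        i=Q[rng.choice(len(Q),3,False)]; n=np.cross(i[1]-i[0],i[2]-i[0]); l=np.linalg.norm(n)
        if l<1e-5: continue
        n/=l; m=abs((Q-i[0])@n)<.0015
        if abs(n[0])>.9 and (best is None or m.sum()>best.sum()): best=m
    R=Q[best]; o=R.mean(0); n=np.linalg.svd(R-o)[2][2]; n*=np.sign(n[0]); print(c,"face",len(R),len(Q),o,n,"yaw",np.degrees(np.arctan2(n[1],n[0])))
    T=f(.45,.56,-.32,-.14,.1385,.15); T=T[(T-o)@n>-.003]
    t=np.array([-n[1],n[0],0]); s=(T-o)@t; print("lateral extent",np.percentile(s,[0,1,99,100]),"mid pt",o+t*(s.min()+s.max())/2, np.percentile((T-o)@n,[1,99]))
    mid=o+t*(s.min()+s.max())/2
    H=f(.44,.53,-.29,-.18,.095,.142); H=H[((H-o)@n<-.004)]
    for h in H[np.argsort((H-o)@n)]: print(((h-o)@n*1000).round(1),((h-mid)@t*1000).round(1),(h[2]*1000).round(1),end=" | ")
    print()
E
python3 c.py
```

```text
scene face 585 870 [ 0.4955 -0.2426  0.0788] [0.9984 0.0572 0.0013] yaw 3.2790342259544367
lateral extent [-0.0573 -0.0566  0.0689  0.0712] mid pt [ 0.4951 -0.2357  0.0788] [-0.0002  0.016 ]
-32.3 -0.8 121.9 | -32.1 -0.9 125.2 | -31.5 6.4 120.5 | -30.9 2.6 115.8 | -30.6 1.6 126.5 | -29.8 -1.9 121.6 | -29.7 -1.2 117.7 | -28.5 0.2 123.1 | -28.3 -4.8 122.8 | -28.1 -4.0 118.8 | -27.7 1.4 125.4 | -26.4 -1.5 123.3 | -25.2 5.8 125.1 | -25.1 -5.8 132.1 | -24.8 -9.8 124.4 | -24.7 5.4 135.2 | -24.7 -4.2 124.3 | -24.6 -13.6 113.2 | -24.6 -9.0 120.5 | -24.5 -15.1 127.6 | -24.5 11.4 134.8 | -24.5 -10.5 134.8 | -24.4 -8.2 116.5 | -24.4 -15.4 131.1 | -24.4 18.7 123.7 | -24.4 -4.0 127.4 | -24.3 -1.0 105.1 | -24.3 0.3 138.0 | -24.2 -13.7 119.9 | -24.2 13.5 123.4 | -24.1 -1.1 108.5 | -24.0 1.8 130.4 | -23.9 2.9 123.0 | -23.9 13.1 130.2 | -23.9 -3.9 133.8 | -23.9 -6.2 108.2 | -23.8 6.7 137.4 | -23.8 -8.8 130.1 | -23.8 1.7 133.7 | -23.8 20.5 119.0 | -23.7 8.3 126.3 | -23.7 13.9 126.3 | -23.7 -6.3 111.6 | -23.7 11.4 103.9 | -23.5 -0.4 111.3 | -23.5 -7.7 126.0 | -23.5 -1.3 118.6 | -23.5 -5.0 103.8 | -23.4
[... 1340 characters left out ...]
.1 | -23.1 0.6 137.8 | -23.0 2.8 138.1 | -22.8 5.1 137.4 | -22.6 7.6 135.9 | -22.3 10.2 133.9 | -22.0 12.9 131.1 | -21.7 15.7 128.6 | -21.2 -11.7 131.4 | -21.1 -13.4 128.2 | -21.1 -9.5 131.6 | -20.0 1.0 122.8 | -19.9 -0.8 120.1 | -18.0 -1.7 125.0 | -17.9 -3.4 121.6 | -17.7 0.9 122.6 | -17.6 3.2 122.8 | -15.6 -1.5 122.9 | -15.5 -3.2 120.0 | -15.5 0.7 123.2 | -15.3 3.1 122.6 | -13.4 -1.7 123.5 | -13.4 0.4 124.7 | -13.2 -3.1 119.1 | -13.2 2.8 123.8 | -11.1 -1.7 123.3 | -11.1 -3.5 120.8 | -11.0 0.5 123.4 | -10.8 3.0 122.1 | -8.8 -1.7 122.7 | -8.8 -3.6 120.5 | -8.7 0.5 123.0 | -8.5 3.0 121.7 | -6.7 -2.0 124.2 | -6.5 -3.5 119.7 | -6.5 0.5 122.7 | -6.4 2.7 123.0 | -4.7 -2.6 127.1 | -4.4 0.0 124.8 |
```

jog_arm:
  plan: "0 0 7 0 0 0 0; 0 0 7 0 0 0 0; 0 0 7 0 0 0 0; 0 0 7 0 0 0 0; 0 0 6 0 0 0 0; 0 0 6 0 0 0 0; 0 0 0 0 0 0 0"

```text
time_s: 2.08
position: [0.2166, -0.5055, 0.2313]
tool_rot: [[0.956, -0.293, 0.0], [-0.293, -0.956, 0.0], [-0.0, -0.0, -1.0]]
ft_force: [-0.5, -0.1, -0.3]
grip_width: 0.0854
gripper_force: 0.0
```

The panel is yawed about 3.4° and its face middle is at about (0.496, -0.2346). The stud head's underside stands about 27 mm off the face. The pocket is at (0.366, -0.2916), yawed -17°. Next I move over it.

jog_arm:
  plan: "0 0 0 1.08 -3.55 0 0; 0 0 0 1.08 -3.55 0 0; 0 0 0 1.08 -3.55 0 0; 0 0 0 1.08 -3.55 0 0; 0 0 0 1.08 -3.55 0 0; 0 0 0 1.08 -3.55 0 0; 0 0 0 1.05 -3.53 0 0; 0 0 0 0 0 0 0; 0 0 0 0 0 0 0"

```text
time_s: 2.83
position: [0.3612, -0.2884, 0.2316]
tool_rot: [[0.959, -0.283, 0.0], [-0.283, -0.959, -0.001], [0.0, 0.0, -1.0]]
ft_force: [-0.8, -0.5, 0.1]
grip_width: 0.0856
gripper_force: 0.0
```

```bash
cat > d.py <<'E'
from h import *
s=env.observe();print(s["position"],s["ft_force"],s["wrist_torque"])
im=imaging.get_image("scene"); cv2.imwrite("pics/d.png",cv2.resize(im["pixels"][90:260,180:370,::-1],None,fx=3.5,fy=3.5,interpolation=cv2.INTER_CUBIC))
E
python3 d.py
```

```text
[ 0.3612 -0.2884  0.2316] [-0.7726 -0.525   0.1234] [0.0233 0.0274 0.0238]
```

View pics/d.png

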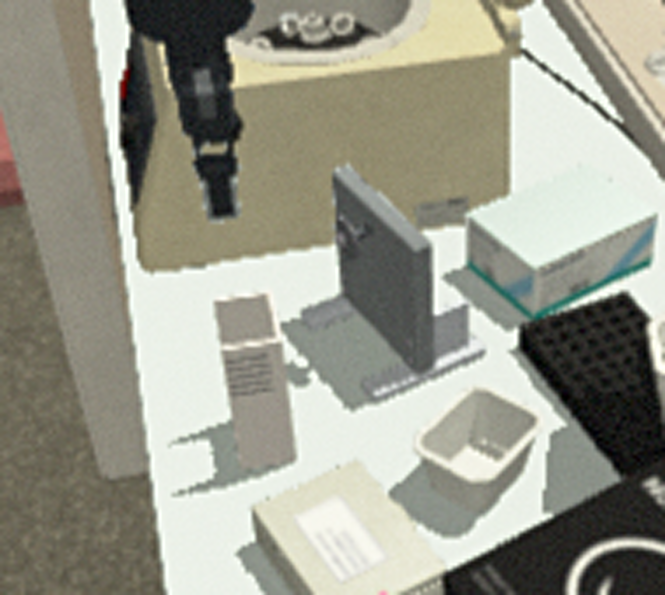

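The picture shows the open gripper (about (222,190)) above the white pocket (255,380), with the panel clear at (385,270). I descend and close lightly.

jog_arm:
  plan: "0 0 0.5 0 0.16 3.2 0; 0 0 0 0 0 3.2 0; 0 0 0 0 0 3.2 0; 0 0 0 0 0 3.2 0; 0 0 0 0 0 3.1 0; 0 0 0 0 0 0 0; 0 0 0 0 0 0 0"

```text
time_s: 3.47
position: [0.3593, -0.2919, 0.072]
tool_rot: [[0.955, -0.298, -0.002], [-0.298, -0.955, 0.002], [-0.002, -0.001, -1.0]]
ft_force: [0.9, -0.1, 0.8]
grip_width: 0.0854
gripper_force: 0.0
```

jog_arm:
  plan: "0 0 0 0 0 0 140; 0 0 0 0 0 0 140; 0 0 0 0 0 0 140; 0 0 0 0 0 0 140; 0 0 0 0 0 0 140; 0 0 0 0 0 0 140; 0 0 0 0 0 0 140; 0 0 0 0 0 0 140"
  grip_force: 35

```text
time_s: 4.13
position: [0.3606, -0.2919, 0.0741]
tool_rot: [[0.955, -0.297, 0.002], [-0.297, -0.955, -0.003], [0.003, 0.002, -1.0]]
ft_force: [0.3, 0.3, 5.9]
grip_width: 0.0599
gripper_force: 36.4
```

jog_arm:
  plan: "0 0 0 0 0 -0.5 140; 0 0 0 0 0 -1.0 140; 0 0 0 0 0 -1.0 140; 0 0 0 0 0 -1.0 140; 0 0 -7 0 0 0 140; 0 0 -7 0 0 0 140; 0 0 -6.7 0 0 0 140; 0 0 0 0 0 0 140; 0 0 0 0 0 0 140"

```text
time_s: 4.88
position: [0.3601, -0.2913, 0.108]
tool_rot: [[0.998, 0.056, 0.001], [0.056, -0.998, -0.001], [0.0, 0.001, -1.0]]
ft_force: [-0.1, -0.4, -1.2]
grip_width: 0.0601
gripper_force: 38.4
```

```bash
cat > e.py <<'E'
from h import *
s=env.observe(); p=s["position"]; print(p,s["tool_rot"],s["ft_force"],s["grip_width"],s["time_s"])
D={}
for c in ["scene","top"]:
    im=imaging.get_image(c);P=cloud(im); 
    best=[o for o in models.outline_of(c,"pocket") if np.ptp(im["pixels"][o["region"]].mean(0))<35]
    for n in ["hole","slot_end","stud_root","grip"]:
        o=[o["at"] for o in models.tip_of(c,n) if abs(ray(im,o["at"])[1][0])<9]; D[c,n]=[ray(im,a) for a in o[:2]]; print(c,n,np.round(o[:2],1).tolist())
    if best:
        Q=P[best[0]["region"]];Q=Q[~np.isnan(Q[:,0])]
        z=np.percentile(Q[:,2],[2,50,98]); print(c,"z",z)
        R=Q[(Q[:,2]>z[2]-.006)]; print(cv2.minAreaRect(R[:,:2].astype(np.float32)*1000))
    cv2.imwrite(f"pics/e_{c}.png",cv2.resize(im["pixels"][130:290,200:350,::-1],None,fx=3.7,fy=3.7,interpolation=cv2.INTER_CUBIC))
    # pocket points
    m=(P[...,0]>.28)&(P[...,0]<.47)&(P[...,1]>-.36)&(P[...,1]<-.22)&(P[...,2]>.02)&(P[...,2]<.175)
    np.save(f"e_{c}.npy",P[m]); print(m.sum())
E
python3 e.py; cat > j.py <<'E'
import cv2,numpy as np
a=[cv2.imread(f"pics/e_{c}.png") for c in("scene","top")]
cv2.imwrite("pics/e_both.png",cv2.resize(np.hstack(a),(800,426)))
E
python3 j.py
```

```text
[ 0.3601 -0.2913  0.108 ] [[ 0.9984  0.0558  0.0005]
 [ 0.0558 -0.9984 -0.0008]
 [ 0.0005  0.0008 -1.    ]] [-0.1148 -0.3589 -1.2272] 0.060066096145064356 4.8833
scene hole [[280.4, 279.0], [257.8, 177.7]]
scene slot_end [[255.1, 170.4], [278.5, 271.5]]
scene stud_root [[288.4, 154.1]]
scene grip [[291.2, 283.5]]
scene z [0.0012 0.0827 0.1552]
((351.589599609375, -309.7621154785156), (21.789289474487305, 90.62533569335938), 11.110238075256348)
963
top hole [[398.1, 286.4], [273.7, 251.3]]
top slot_end [[396.1, 286.7], [275.4, 247.9]]
top stud_root [[278.0, 257.9]]
top grip [[411.4, 279.9], [275.3, 264.7]]
top z [0.0358 0.1531 0.1587]
((385.3592834472656, -312.71307373046875), (8.59013843536377, 12.64106273651123), 1.58359694480896)
125
```

View pics/e_both.png

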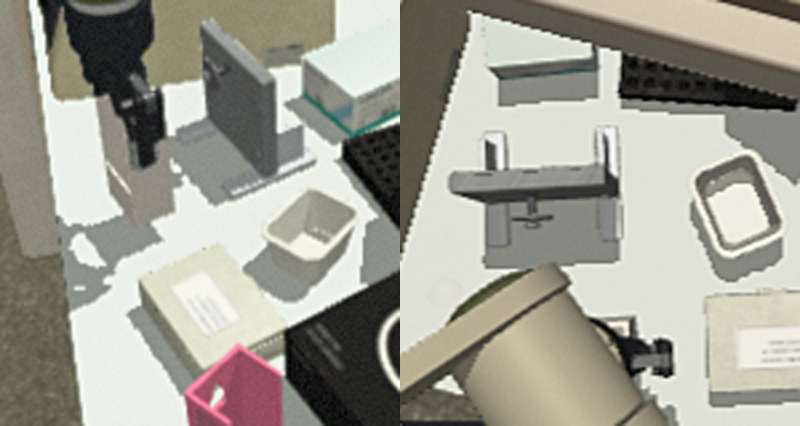

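Left view: the pocket is held upright at (135,165), clear of the bench. Right view: its plate's rim at (625,322) faces the panel at (535,185). Next I measure its lateral offset to the panel in the same camera.

```bash
cat > f.py <<'E'
from h import *
yaw=np.radians(3.4); X=np.array([np.cos(yaw),np.sin(yaw),0]); Y=np.array([-X[1],X[0],0])
p=env.observe()["position"]
for c in ["scene","top"]:
    P=cloud(imaging.get_image(c)).reshape(-1,3); P=P[~np.isnan(P[:,0])]
    def f(x0,x1,y0,y1,z0,z1): return P[(P[:,0]>x0)&(P[:,0]<x1)&(P[:,1]>y0)&(P[:,1]<y1)&(P[:,2]>z0)&(P[:,2]<z1)]
    A=f(.47,.54,-.32,-.285,.03,.13)@np.c_[X,Y]; B=f(.33,.41,-.34,-.305,.04,.085)@np.c_[X,Y]
    for n,Q in (("panelside",A),("cheek",B)):
        if len(Q)<20: print(c,n,len(Q)); continue
        h,e=np.histogram(Q[:,1],bins=np.arange(-.37,-.28,.0015)); k=h.argmax(); m=abs(Q[:,1]-e[k]-.0007)<.003
        print(c,n,len(Q),m.sum(),"lat",np.median(Q[m,1]),"slope",np.polyfit(Q[m,0],Q[m,1],1)[0],"x",np.percentile(Q[m,0],[2,98]))
    R=f(.33,.42,-.34,-.25,.152,.162)@np.c_[X,Y]; print("rim",len(R),np.percentile(R,[1,99],axis=0) if len(R) else 0)
print("tcp",p@X,p@Y,"panel mid lat scene",np.array([.4951,-.2357,0])@Y,"top",np.array([.497,-.2335,0])@Y,"face x",np.array([.4951,-.2357,0])@X,np.array([.497,-.2335,0])@X)
E
python3 f.py
```

```text
scene panelside 273 153 lat -0.3266222844312524 slope -0.013364478595467471 x [0.4798 0.496 ]
scene cheek 221 196 lat -0.339851844396732 slope 0.008858235730511043 x [0.3237 0.3667]
rim 46 [[ 0.324  -0.355 ]
 [ 0.3682 -0.2724]]
top panelside 61 29 lat -0.3269915798834859 slope -0.0590784812001619 x [0.4827 0.4977]
top cheek 8
rim 28 [[ 0.3363 -0.3557]
 [ 0.3704 -0.3269]]
tcp 0.3421170233475169 -0.3119813855719052 panel mid lat scene -0.26464771299909007 top -0.26256426748745215 face x 0.48025002655320204 0.48227715624812434
```

jog_arm:
  plan: "0 0 0 0 -1.6 0 140; 0 0 0 0 -1.6 0 140; 0 0 0 0 -1.6 0 140; 0 0 0 1.8 0 0 140; 0 0 0 1.8 0 0 140; 0 0 0 1.8 0 0 140; 0 0 0 1.8 0 0 140; 0 0 0 0 0 0 140; 0 0 0 0 0 0 140"

```text
time_s: 6.33
position: [0.4293, -0.2387, 0.1071]
tool_rot: [[0.998, 0.06, -0.0], [0.06, -0.998, 0.0], [-0.0, -0.0, -1.0]]
ft_force: [-0.0, 0.5, -0.9]
grip_width: 0.06
gripper_force: 38.4
```

```bash
cat > g.py <<'E'
from h import *
yaw=np.radians(3.4); X=np.array([np.cos(yaw),np.sin(yaw),0]); Y=np.array([-X[1],X[0],0])
s=env.observe(); p=s["position"]; print(p,"X",p@X,"Y",p@Y,s["tool_rot"][:2,0],s["ft_force"])
P=cloud(imaging.get_image("scene")).reshape(-1,3); P=P[~np.isnan(P[:,0])]
S=np.c_[P@X,P@Y,P[:,2]]
def g(n,y0,y1,x0,x1,z0,z1):
    Q=S[(S[:,1]>y0)&(S[:,1]<y1)&(S[:,0]>x0)&(S[:,0]<x1)&(S[:,2]>z0)&(S[:,2]<z1)]
    h,e=np.histogram(Q[:,1],bins=np.arange(y0,y1,.001)); k=h.argmax(); m=abs(Q[:,1]-e[k]-.0005)<.003
    print(n,m.sum(),np.median(Q[m,1]),np.percentile(Q[m],[2,98],axis=0)[:,[0,2]].tolist(), np.polyfit(Q[m,0],Q[m,1],1)[0],"tilt",np.polyfit(Q[m,2],Q[m,1],1)[0])
g("panel",-.34,-.315,.475,.505,.03,.13); g("cheek",-.305,-.28,.38,.45,.03,.16)
im=imaging.get_image("scene"); a=im["pixels"][120:220,230:330,::-1]
im=imaging.get_image("top"); b=im["pixels"][150:250,200:300,::-1]
cv2.imwrite("pics/g.png",cv2.resize(np.hstack([a,b]),(800,400),interpolation=cv2.INTER_CUBIC))
E
python3 g.py
```

```text
[ 0.4293 -0.2387  0.1071] X 0.41435750236006946 Y -0.2637779981856018 [0.9982 0.0603] [-0.0313  0.5426 -0.9083]
panel 164 -0.32655671344019066 [[0.4790866148977905, 0.03142158058945789], [0.49679707531862594, 0.12805310532836597]] -0.04002814803291885 tilt 0.0014373695466143447
cheek 341 -0.29192145513688794 [[0.3961632606955609, 0.03573248097494815], [0.4390502738386975, 0.1407708154820559]] -0.0024837587668018603 tilt -0.025639062867604704
```

View pics/g.png

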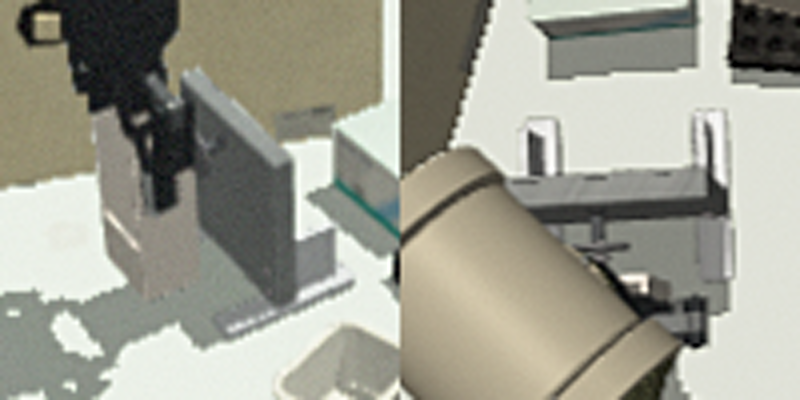

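Left view: the pocket is upright, about 9 mm short of the stud head. Right view: the plate rim at (640,285) lies ahead of the washer at (600,245). It is aligned within about 0.5 mm sideways, so I advance carefully.

jog_arm:
  plan: "0 0 0 0.4 0 0 140; 0 0 0 0.4 0 0 140; 0 0 0 0.2 0 0 140; 0 0 0 0.1 0 0 140; 0 0 0 0 0 0 140"

```text
time_s: 6.9
position: [0.4402, -0.2383, 0.1073]
tool_rot: [[0.998, 0.059, 0.0], [0.059, -0.998, -0.0], [0.0, 0.0, -1.0]]
ft_force: [-0.6, 0.0, -2.0]
grip_width: 0.06
gripper_force: 38.4
```

jog_arm:
  plan: "0 0 0 0.1 0 0 140; 0 0 0 0.1 0 0 140; 0 0 0 0 0 0 140"

```text
time_s: 7.15
position: [0.4421, -0.2382, 0.1073]
tool_rot: [[0.998, 0.059, 0.0], [0.059, -0.998, -0.0], [0.0, 0.0, -1.0]]
ft_force: [0.5, 0.9, -1.8]
grip_width: 0.06
gripper_force: 38.4
```

jog_arm:
  plan: "0 0 0 0.1 0 0 140; 0 0 0 0.1 0 0 140; 0 0 0 0 0 0 140"

```text
time_s: 7.4
position: [0.4442, -0.2381, 0.1073]
tool_rot: [[0.998, 0.059, 0.0], [0.059, -0.998, -0.0], [0.0, 0.0, -1.0]]
ft_force: [-0.0, -0.3, -1.1]
grip_width: 0.0601
gripper_force: 38.4
```

jog_arm:
  plan: "0 0 0 0.1 0 0 140; 0 0 0 0 0 0 140; 0 0 0 0 0 0 140"

```text
time_s: 7.65
position: [0.4451, -0.238, 0.1073]
tool_rot: [[0.998, 0.059, 0.0], [0.059, -0.998, 0.0], [0.0, -0.0, -1.0]]
ft_force: [1.0, -0.4, -1.3]
grip_width: 0.0596
gripper_force: 38.4
```

jog_arm:
  plan: "0 0 0 0.1 0 0 140; 0 0 0 0 0 0 140; 0 0 0 0 0 0 140"

```text
time_s: 7.9
position: [0.4457, -0.2379, 0.1073]
tool_rot: [[0.998, 0.059, -0.001], [0.059, -0.998, 0.0], [-0.001, -0.0, -1.0]]
ft_force: [-4.0, -0.7, -0.5]
grip_width: 0.0598
gripper_force: 38.5
```

jog_arm:
  plan: "0 0 0 0.1 0 0 140; 0 0 0 0 0 0 140; 0 0 0 0 0 0 140"

```text
time_s: 8.15
position: [0.4468, -0.2379, 0.1073]
tool_rot: [[0.998, 0.059, -0.0], [0.059, -0.998, 0.0], [-0.0, -0.0, -1.0]]
ft_force: [-3.8, -0.5, -1.5]
grip_width: 0.0599
gripper_force: 38.5
```

jog_arm:
  plan: "0 0 0 0.1 0 0 140; 0 0 0 0 0 0 140; 0 0 0 0 0 0 140"

```text
time_s: 8.4
position: [0.4479, -0.2378, 0.1073]
tool_rot: [[0.998, 0.059, -0.0], [0.059, -0.998, 0.0], [-0.0, -0.0, -1.0]]
ft_force: [-5.2, -0.9, -0.8]
grip_width: 0.0597
gripper_force: 38.5
```

jog_arm:
  plan: "0 0 0 0.1 0 0 140; 0 0 0 0 0 0 140; 0 0 0 0 0 0 140"

```text
time_s: 8.65
position: [0.4488, -0.2377, 0.1073]
tool_rot: [[0.998, 0.059, -0.001], [0.059, -0.998, 0.0], [-0.001, -0.0, -1.0]]
ft_force: [-5.1, -0.0, -0.5]
grip_width: 0.0596
gripper_force: 38.5
```

jog_arm:
  plan: "0 0 0 0 0 0.1 140; 0 0 0 0 0 0.1 140; 0 0 0 0 0 0.1 140; 0 0 0 0 0 0 140"

```text
time_s: 8.98
position: [0.4488, -0.2377, 0.1042]
tool_rot: [[0.998, 0.059, -0.001], [0.059, -0.998, 0.0], [-0.001, -0.0, -1.0]]
ft_force: [-5.6, -0.3, -0.8]
grip_width: 0.0599
gripper_force: 38.5
```

jog_arm:
  plan: "0 0 0 0 0 0.1 140; 0 0 0 0 0 0.1 140; 0 0 0 0 0 0.1 140; 0 0 0 0 0 0 140"

```text
time_s: 9.32
position: [0.4488, -0.2377, 0.1012]
tool_rot: [[0.998, 0.059, -0.0], [0.059, -0.998, 0.0], [-0.0, -0.0, -1.0]]
ft_force: [-5.8, -1.4, -0.5]
grip_width: 0.0604
gripper_force: 38.5
```

jog_arm:
  plan: "0 0 0 0 0 0.1 140; 0 0 0 0 0 0.1 140; 0 0 0 0 0 0.1 140; 0 0 0 0 0 0 140"

```text
time_s: 9.65
position: [0.4488, -0.2377, 0.0982]
tool_rot: [[0.998, 0.059, -0.0], [0.059, -0.998, 0.0], [-0.0, -0.0, -1.0]]
ft_force: [-4.6, -1.0, 0.1]
grip_width: 0.0598
gripper_force: 38.5
```

jog_arm:
  plan: "0 0 0 0 0 0.1 140; 0 0 0 0 0 0.1 140; 0 0 0 0 0 0.1 140; 0 0 0 0 0 0 140"

```text
time_s: 9.98
position: [0.4488, -0.2377, 0.0952]
tool_rot: [[0.998, 0.059, -0.0], [0.059, -0.998, 0.0], [-0.0, -0.0, -1.0]]
ft_force: [-6.9, -0.4, -0.2]
grip_width: 0.0596
gripper_force: 38.4
```

jog_arm:
  plan: "0 0 0 0 0 0.1 140; 0 0 0 0 0 0.1 140; 0 0 0 0 0 0.1 140; 0 0 0 0 0 0 140"

```text
time_s: 10.32
position: [0.4488, -0.2376, 0.0922]
tool_rot: [[0.998, 0.059, -0.0], [0.059, -0.998, 0.0], [-0.0, -0.0, -1.0]]
ft_force: [-5.5, -0.3, 0.1]
grip_width: 0.06
gripper_force: 38.4
```

jog_arm:
  plan: "0 0 0 0 0 0.1 140; 0 0 0 0 0 0 140; 0 0 0 0 0 0 140"

```text
time_s: 10.57
position: [0.4488, -0.2376, 0.0912]
tool_rot: [[0.998, 0.059, -0.001], [0.059, -0.998, 0.0], [-0.001, -0.0, -1.0]]
ft_force: [-5.4, -0.4, 0.4]
grip_width: 0.0601
gripper_force: 38.4
```

jog_arm:
  plan: "0 0 0 0 0 0.05 140; 0 0 0 0 0 0.05 140; 0 0 0 0 0 0 140; 0 0 0 0 0 0 140"

```text
time_s: 10.9
position: [0.4488, -0.2376, 0.0903]
tool_rot: [[0.998, 0.059, -0.0], [0.059, -0.998, 0.0], [-0.0, -0.0, -1.0]]
ft_force: [-5.2, -0.3, 1.0]
grip_width: 0.0598
gripper_force: 38.4
```

jog_arm:
  plan: "0 0 0 0 0 0.05 140; 0 0 0 0 0 0 140; 0 0 0 0 0 0 140"

```text
time_s: 11.15
position: [0.4488, -0.2376, 0.0898]
tool_rot: [[0.998, 0.059, -0.0], [0.059, -0.998, 0.0], [-0.0, -0.0, -1.0]]
ft_force: [-5.3, 1.0, 0.3]
grip_width: 0.0594
gripper_force: 38.4
```

jog_arm:
  plan: "0 0 0 0 0 0.05 140; 0 0 0 0 0 0 140; 0 0 0 0 0 0 140"

```text
time_s: 11.4
position: [0.4488, -0.2376, 0.0893]
tool_rot: [[0.998, 0.059, -0.0], [0.059, -0.998, 0.0], [-0.0, -0.0, -1.0]]
ft_force: [-5.6, 0.7, 0.6]
grip_width: 0.06
gripper_force: 38.4
```

jog_arm:
  plan: "0 0 0 0 0 0.05 140; 0 0 0 0 0 0 140; 0 0 0 0 0 0 140"

```text
time_s: 11.65
position: [0.4489, -0.2376, 0.089]
tool_rot: [[0.998, 0.059, -0.0], [0.059, -0.998, 0.0], [-0.0, -0.0, -1.0]]
ft_force: [-7.5, 1.5, 1.8]
grip_width: 0.0599
gripper_force: 38.4
```

jog_arm:
  plan: "0 0 0 0 0 0.05 140; 0 0 0 0 0 0 140; 0 0 0 0 0 0 140"

```text
time_s: 11.9
position: [0.449, -0.2377, 0.0888]
tool_rot: [[0.998, 0.059, 0.0], [0.059, -0.998, -0.0], [0.0, 0.0, -1.0]]
ft_force: [-7.3, 1.4, 5.6]
grip_width: 0.0599
gripper_force: 38.5
```

Home: it stopped hard after 18.5 mm of drop, with a load of about 7 N. I ease the press and then open.

jog_arm:
  plan: "0 0 0 -0.1 0 0 140; 0 0 0 -0.05 0 0 140; 0 0 0 0 0 0 140; 0 0 0 0 0 0 140"
  grip_force: 20

```text
time_s: 12.23
position: [0.4479, -0.2378, 0.0887]
tool_rot: [[0.998, 0.059, 0.001], [0.059, -0.998, -0.0], [0.001, 0.0, -1.0]]
ft_force: [-4.1, 2.5, 5.8]
grip_width: 0.0601
gripper_force: 38.4
```

jog_arm:
  plan: "0 0 0 0 0 0 60; 0 0 0 0 0 0 30; 0 0 0 0 0 0 0; 0 0 0 0 0 0 0; 0 0 0 0 0 0 0; 0 0 0 0 0 0 0"

```text
time_s: 12.73
position: [0.4476, -0.2379, 0.0882]
tool_rot: [[0.998, 0.059, 0.0], [0.059, -0.998, -0.0], [0.0, 0.0, -1.0]]
ft_force: [-0.6, 0.7, -0.4]
grip_width: 0.0851
gripper_force: 0.0
```

```bash
sed -i 's/pics\/g.png/pics\/g2.png/' g.py; python3 g.py
```

```text
[ 0.4476 -0.2379  0.0882] X 0.4326729628586897 Y -0.2640584309023234 [0.9982 0.0592] [-0.6201  0.7171 -0.4456]
panel 155 -0.326658287375626 [[0.47951357981129983, 0.03253782090391244], [0.49599172916435424, 0.12657354487419542]] -0.027444588864936916 tilt 0.0043645254551503586
cheek 248 -0.29214442357484427 [[0.41281243432646275, 0.0321820820829091], [0.4483223025676724, 0.13619479810517024]] 0.010733430267659059 tilt -0.01676946827730351
```

View pics/g2.png

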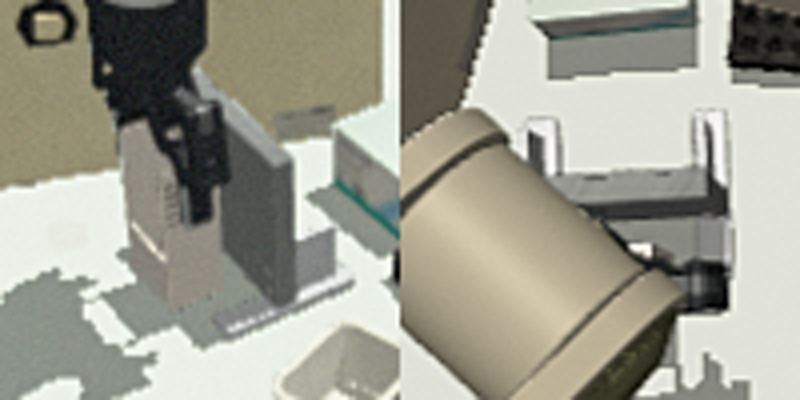

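The pocket hangs on the panel with the gripper open around it at (200,150) in the left view. I withdraw upward.

jog_arm:
  plan: "0 0 0 0 0 -0.5 0; 0 0 0 0 0 -1.5 0; 0 0 0 0 0 -3 0; 0 0 0 0 0 -3 0; 0 0 0 0 0 -3 0; 0 0 0 -3 0 0 0; 0 0 0 -4 0 0 0; 0 0 0 -4 0 0 0; 0 0 0 0 0 0 0"

```text
time_s: 13.63
position: [0.3331, -0.2435, 0.1986]
tool_rot: [[0.998, 0.056, -0.002], [0.056, -0.998, 0.001], [-0.002, -0.001, -1.0]]
ft_force: [0.4, -0.7, -0.5]
grip_width: 0.0852
gripper_force: 0.0
```

```bash
sed -i 's/pics\/g2.png/pics\/g3.png/' g.py; python3 g.py; cat > k.py <<'E'
from h import *
for c in ["scene","top"]:
    P=cloud(imaging.get_image(c)).reshape(-1,3)
    m=(P[:,0]>.40)&(P[:,0]<.48)&(P[:,1]>-.29)&(P[:,1]<-.19)&(P[:,2]>.13)&(P[:,2]<.16); print(c,m.sum(),np.percentile(P[m],[2,50,98],axis=0) if m.sum() else 0)
    R=P[m]; R=R[abs(R[:,2]-np.median(R[:,2]))<.005]
    print(cv2.minAreaRect(R[:,:2].astype(np.float32)*1000))
E
python3 k.py
```

```text
[ 0.3331 -0.2435  0.1986] X 0.3181123000484231 Y -0.26283806835567286 [0.9984 0.0565] [ 0.4415 -0.6852 -0.4761]
panel 158 -0.3269905986717684 [[0.4794259618227308, 0.031832688020919014], [0.4962146994057239, 0.12850281539327818]] -0.036976358754360596 tilt -0.001352460817541331
cheek 372 -0.2927420540222593 [[0.4128605102576954, 0.03241772526104293], [0.4493055285196333, 0.13800641579526682]] -0.0026204398743703747 tilt -0.022712670133515776
scene 141 [[ 0.4279 -0.2707  0.1303]
 [ 0.4571 -0.2346  0.1363]
 [ 0.4727 -0.2092  0.1406]]
((450.7401123046875, -239.42422485351562), (46.675636291503906, 62.928443908691406), 3.626140832901001)
top 159 [[ 0.4321 -0.2682  0.1317]
 [ 0.4654 -0.2317  0.1385]
 [ 0.4764 -0.2084  0.142 ]]
((453.8622741699219, -237.84779357910156), (45.722434997558594, 60.147727966308594), 2.516082525253296)
```

View pics/g3.png

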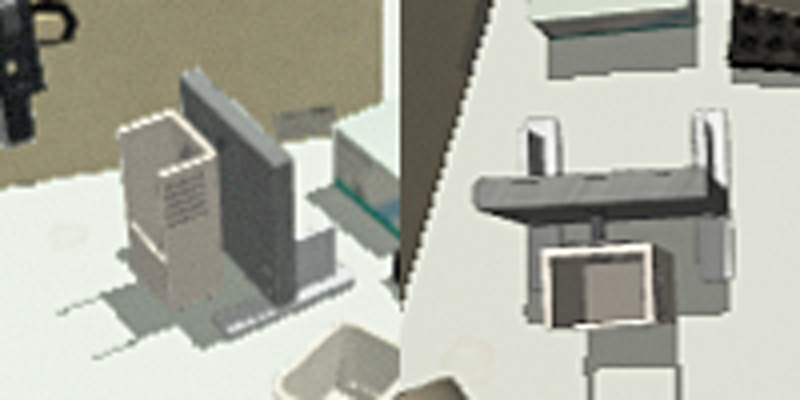

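The pocket hangs free, upright and square at (170,205) left and (600,285) right. Its rim is at about 0.139 m against an expected 0.140 m, so I hand in.

```bash
python3 -c "from rig import job; print(job.close_job())"
```

```text
the job is handed in; nothing more can be done
None
```

The white pocket hangs by itself on the stud, slot home, upright and square to the panel; the gripper is clear and the job was handed in at about 14 s, with no verdict returned.

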